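# Free a twine spool from its keyed spindle and store it

## Robot

A 6-joint arm with a two-finger parallel gripper is mounted at the origin on the work surface; the furniture and walls round the work are solid. World frame = base frame: x ahead of the robot, y to its left, z up, the work surface at z = 0. Lengths are in m, angles in rad, forces in N, time in s.
With the tool pointing down it reaches from about 0.35 to 0.875 m from the base axis. Payload 4.2 kg.
Tool frame: the origin (TCP) lies on the mounting face of the last link; the fingertips stand 182 mm ahead of it and the grasp point (between the pads) lies 164 mm ahead of it; z points along the fingers, y is the line along which they close (so a half turn about z gives the same grasp; the last joint's range is limited). The gripper opens to 87 mm and grips with 3 to 60 N. Pads are 19 mm wide; open, the fingers measure 117 mm over their backs; the gripper's body (75 mm by 190 mm) begins 51 mm behind the grasp point.
Start: joints at [-1.018, 0.385, 0.008, 0, -1.194, -0.259], TCP at [0.181, -0.598, 0.405] pointing down, gripper open.
Joint ranges: [-3.14, 3.14], [-1.21, 2.06], [-1.07, 1.41], [-3.16, 2.05], [-2.99, -0.16], [-3.1, 3.1]. Speed limits (rad/s): [2.79, 2.79, 3.14, 3.14, 3.14, 3.14].

## Interface

Orientations are given as a unit quaternion [x, y, z, w].
In Python, from rig import arm gives the robot as it stands. The module is installed in compiled form; this text tells all that it offers.
- The arm moves only by the tool jog_arm, never from a script. Its argument "series" is a list of rows, each a list of 5 numbers: the shift along the tool's x, y, z in m, then the turn about the tool's z in degrees, then the gripper command: -1 is fully open, 1 is shut, values between are in proportion. In form: [[x, y, z, spin, gripper], ...]. A call has 1 to 8 rows; each row is the pose to reach, as a shift and turn from the pose commanded when the call began, along the tool's axes at that moment; what a row does not reach only later rows make up. A row lasts 1/10 s, in which the tool goes at most 50 mm and 8.59 degrees, less where a joint would pass 70% of its speed; a pose out of reach is approached as far as the arm can. A call with a gripper value outside its range is refused whole. The fingers move at their own pace and stop on an object; "grip_force" is the grip in N (left out, the last holds). Time passes only in rows, so rows that repeat a pose let the fingers close. It gives the time, the measured TCP pose, the force, the opening and the grip force at its end, in the units of the state.
- arm.read_state(): the state, without advancing time (a new reading comes with each control period).
- arm.capture(name): name is "side" or "top"; returns the picture (420x560x3 uint8, red, green, blue); there is no depth.
- arm.camera_model(name): a dict with "K" (3x3 intrinsics, pixels), "distortion" ([k1, k2, p1, p2, k3] as OpenCV has them; the pictures are not rectified), "cam_to_world" (4x4, takes a point from camera to world coordinates). Camera axes: x right, y down, z forward; pixel columns grow to the right and rows downward; lengths in m; the calibration is good to about 2 mm. A picture is of the moment at which its call begins. camera_model takes no time and is no camera call.
- arm.sign_off(): hands the job in; it is judged then, once.
The state is a dict: "t": time; "qpos": joint angles; "dq": joint speeds; "joint_torque": joint torques, N m; "tool_pos": TCP position; "eef_rot": TCP orientation; "contact_force": force on the tool from outside, world axes, zero at the start; "moment": the same for the moment, N m; "opening": finger opening in m; "finger_force": force on a finger pad.
Only numpy, scipy, OpenCV 4.12 (cv2) and the standard library are available. Lean on these libraries where they do the work, as an engineer would, in place of code of your own. Each camera call takes 0.05 s, during which the arm holds its last target. There are 200 camera calls.

## Task

Take the twine spool off the upright spindle of its stand and set it down gently, standing upright, in the empty bay of the stock tray. A cross-pin hidden inside the bore holds the spool down: turn the spool bit by bit, either way and with a fresh grip if needed, feeling with a light upward pull for the place where it comes free, then draw it straight up off the spindle. Leave the ball of string, the glass, the tin and the card box where they are.

Things in the scene. Friction and masses are not known exactly. Their poses are not given: they have to be found in the camera images.
- stand: Round grey pay-off stand, fixed to the bench, 120 mm across and 16 mm high; origin at the centre of its underside, z up. A steel spindle 21 mm thick rises from its middle. A square 8 mm cross-pin, 32 mm end to end, goes level through the spindle 40 mm above the bench, hidden by the spool; its direction is random and unrelated to the stand's axes.
- spindle_tip (a point): Centre of the spindle's top end, 104 mm above the bench; at the start it is inside the spool's tube, 12 mm below the tube's top edge. The spool must rise 88 mm to clear it and is guided by the spindle until then.
- spool: Loose spool, 0.14 to 0.28 kg, round the spindle on the stand: cardboard tube 100 mm high, 44 mm outside, 36 mm inside, wound with brown twine 62 mm across from 6 to 68 mm above its foot; foot flange 68 mm across, 6 mm thick. Origin at the centre of the underside, z up the axis.
- spool_collar (a point): Point on the spool's axis, 90 mm above its foot: middle of the place to grip, the bare 44 mm wide tube (collar) that stands above the twine from 68 to 100 mm.
- spool_web (a point): Point on the axis, 11 mm above the foot, in a web (6 to 16 mm) with a 25 mm hole and a slot along the spool's x axis that passes the cross-pin. Off line with the pin the spool lifts 4 mm and stops hard; it comes off only in line within about 0.15 rad. It starts 0.6 to 2.54 rad off (half a turn apart are two such places), so a turn of up to 2.54 rad either way reaches one.
- tray: Shallow open plywood tray, fixed to the bench, 135 x 250 mm and 34 mm high, walls and floor 6 mm thick; origin at the centre of its underside, long side along its y axis. One cross wall halves it into two bays, each about 123 x 116 mm inside. The string ball lies in the bay at its +y end; the bay at its -y end is empty.
- free_bay (a point): Centre of the floor of the tray's empty bay, on the floor's upper face.
- string_ball: Ball of brown jute string, 64 mm across, 60 mm high, in the tray's other bay; origin at its underside. Leave alone.
- wine_glass: Small clear stem glass with a gold rim, 91 mm across, 147 mm high, standing on the left; origin at the centre of its foot. Leave alone.
- paint_tin: Round metal paint tin, 103 mm across, 120 mm high, farther back on the left; origin at the centre of its underside. Leave alone.
- card_box: Closed red card box, 102 x 64 x 45 mm, far right; origin at the centre of its underside. Leave alone.
Not all that is in view belongs to the job. Of the things that look like the stand, the smallest one is meant.

How it is judged:
By the outcome, as a careful person would: the job done as asked, in the order asked, and still so for the second after the job is handed in, with the robot touching nothing.
It also fails if it takes over 67 s, if anything falls off the work surface, if the arm or the gripper's body presses on something with over 40 N, if the wrist force passes 120 N, or if a joint passes its speed limit or range.

## Working session

There is one attempt and no reset: what is moved stays moved. The work goes in short steps, Python scripts to look and compute and a tool call to move; the robot and the scene stay as the last step left them, time stands still between calls to the robot, and variables do not carry over. Pictures are saved under pics/ and viewed, at most 10 in all, crops included, and the job is handed in when it is done.

Besides the shell and the picture viewer there is one more tool, called after "Call:" as a command line: name --pt "numbers of a row" for each row, then --argument value for the rest. jog_arm: Moves the arm, as the interface text tells. Its arguments: {"type":"object","properties":{"series":{"type":"array"},"grip_force":{"type":"number"}},"required":["series"]}

```bash
mkdir -p pics; cat > h.py <<'E'
import numpy as np,cv2
from rig import arm
def ray(n,uv):
    m=arm.camera_model(n);K=np.array(m["K"]);T=np.array(m["cam_to_world"])
    p=cv2.undistortPoints(np.array([[uv]],float),K,np.array(m["distortion"],float))[0,0]
    return T[:3,3],T[:3,:3]@np.array([p[0],p[1],1])
def onz(n,uv,z):
    o,d=ray(n,uv);return o+d*(z-o[2])/d[2]
def pix(n,P):
    m=arm.camera_model(n);T=np.linalg.inv(np.array(m["cam_to_world"]))
    return cv2.projectPoints(np.array([P],float),cv2.Rodrigues(T[:3,:3])[0],T[:3,3],np.array(m["K"]),np.array(m["distortion"],float))[0][0,0]
def save(n,f):
    im=arm.capture(n);cv2.imwrite('pics/'+f,im[:,:,::-1]);return im
E
python3 - <<'E'
from h import *
save('top','t0.png');save('side','s0.png')
for n in('top','side'):
    print(n,np.round(arm.camera_model(n)["cam_to_world"],3),np.array(arm.camera_model(n)["K"])[0,0])
s=arm.read_state();print(s)
E
```

```text
top [[ 0.027 -0.984  0.175  0.289]
 [-1.    -0.025  0.013 -0.007]
 [-0.009 -0.175 -0.985  1.314]
 [ 0.     0.     0.     1.   ]] 424.43596412631376
side [[ 0.914  0.2   -0.354  1.04 ]
 [ 0.407 -0.44   0.801 -1.199]
 [ 0.005 -0.875 -0.483  0.836]
 [ 0.     0.     0.     1.   ]] 436.729135992178
{'t': 0.1, 'qpos': array([-1.01837420e+00,  3.85476021e-01,  6.77883690e-03, -4.62320998e-04,
       -1.19399535e+00, -2.58620735e-01]), 'dq': array([ 0.00085211, -0.00147901,  0.00162509,  0.00264035, -0.00120626,
       -0.0011582 ]), 'joint_torque': array([-2.30149763e-04, -3.91690421e+01,  1.87935269e+01,  4.23189327e+00,
        1.34459976e-02, -7.10994595e-05]), 'tool_pos': array([ 0.18099241, -0.59803158,  0.40377318]), 'eef_rot': array([-1.46288507e-01,  9.89241491e-01,  9.55972912e-04, -1.76588188e-04]), 'contact_force': array([-0.13679897, -0.23101967,  0.05593575]), 'moment': array([ 0.02104448, -0.05999764, -0.07051017]), 'finger_force': 0.0, 'opening': 0.08684713994664421}
```

View pics/t0.png

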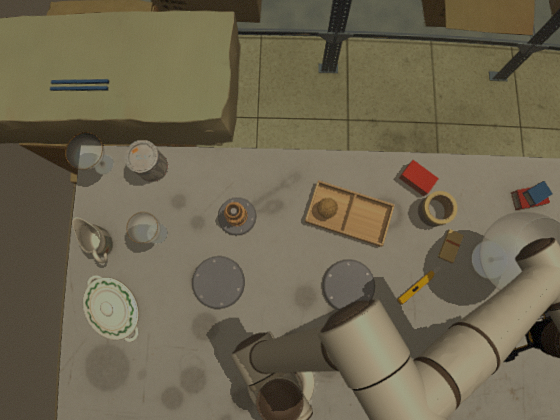

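View pics/s0.png

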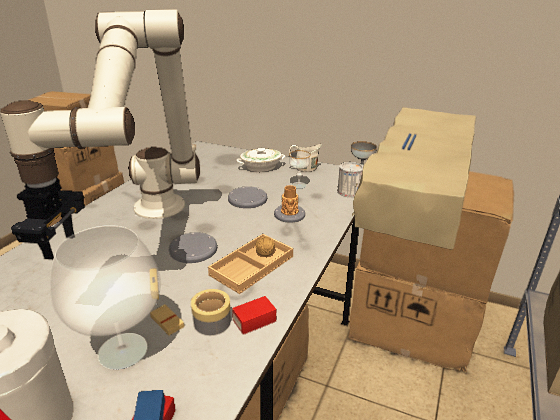

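The top view shows the spool on its stand near (236,213), the tray at (349,213) with the ball at (325,207), so the empty bay is on the right near (369,219). The glass is at (143,228), the tin at (147,160) and the red box at (420,177).

```bash
cat > a.py <<'E'
from h import *
im=cv2.imread('pics/t0.png');si=cv2.imread('pics/s0.png')
a=cv2.resize(im[185:245,205:405],None,fx=4,fy=4,interpolation=cv2.INTER_CUBIC)
b=cv2.resize(si[170:295,200:330],None,fx=2.8,fy=2.8,interpolation=cv2.INTER_CUBIC)
c=np.zeros((600,800,3),np.uint8);c[:240]=a;c[245:245+b.shape[0],:b.shape[1]]=b[:355]
cv2.imwrite('pics/c0.png',c)
for n,uv,z in[('top',(234,210.5),.116),('top',(238,216),.016),('side',(290.5,213),.016),('side',(290.5,187),.116)]:print(n,uv,z,onz(n,uv,z).round(4))
hsv=cv2.cvtColor(im,cv2.COLOR_BGR2HSV)
m=cv2.inRange(hsv,(8,90,90),(25,255,255));m[:,:300]=0;m[:,398:]=0;m[:170]=0;m[250:]=0
m=cv2.morphologyEx(m,cv2.MORPH_CLOSE,np.ones((5,5)))
ct=max(cv2.findContours(m,0,2)[0],key=cv2.contourArea)
r=cv2.minAreaRect(ct);bx=cv2.boxPoints(r);print(r,bx)
w=np.array([onz('top',p,.034) for p in bx]);print(w.round(4),w.mean(0),[np.linalg.norm(w[i]-w[i-1]) for i in range(4)])
E
python3 a.py
```

```text
top (234, 210.5) 0.116 [0.4973 0.1453 0.116 ]
top (238, 216) 0.016 [0.4976 0.1447 0.016 ]
side (290.5, 213) 0.016 [0.5082 0.137  0.016 ]
side (290.5, 187) 0.116 [0.4988 0.1545 0.116 ]
((350.0, 212.5), (82.53544616699219, 44.58811569213867), 18.43494987487793) [[303.80002 220.59999]
 [317.9     178.3    ]
 [396.19998 204.40001]
 [382.1     246.7    ]]
[[ 0.4856 -0.0589  0.034 ]
 [ 0.6195 -0.1005  0.034 ]
 [ 0.5431 -0.3438  0.034 ]
 [ 0.4114 -0.298   0.034 ]] [ 0.51490291 -0.20030834  0.034     ] [np.float64(0.2503653848800231), np.float64(0.14023694086136793), np.float64(0.2550507597999398), np.float64(0.13951319040380292)]
```

View pics/c0.png

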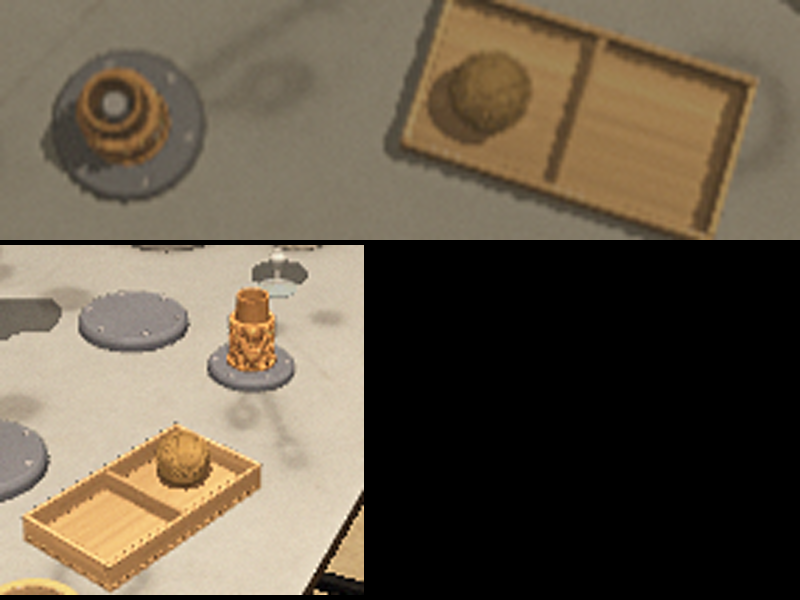

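Refining the pixels from the crop: the tube-top centre is at (232.3,209.9) in the top view and (290.4,187.9) in the side view. The stand disc centre is at (237,215.9) top and (289.6,212.9) side.

```bash
cat > b.py <<'E'
from h import *
for n,uv,z in[('top',(232.3,209.9),.116),('top',(237,215.9),.016),('side',(290.4,187.9),.116),('side',(289.6,212.9),.016),('top',(367.5,219.5),.006),('top',(495,260),0),('side',(122,350),0),('top',(155,232),0),('side',(300,180),0),('top',(145,153),.12)]:print(n,uv,z,onz(n,uv,z).round(4))
# tray rim corners by hand from the crop (x/4+205,y/4+185)
for c in[(443,0),(757,78),(712,237),(404,146)]:print(onz('top',(c[0]/4+204.6,c[1]/4+184.6),.034).round(4))
# side corners of tray rim
q=[(178,425),(262,464),(112,582-20),(24,518)]
print([onz('side',(200+a/2.8,170+(b-245)/2.8),.034).round(4) for a,b in q])
o,d=ray('top',(495,225));o2,d2=ray('side',(105,250))
A=np.c_[d,-d2];t=np.linalg.lstsq(A,o2-o,rcond=None)[0];print('globe',o+d*t[0],o2+d2*t[1],t)
E
python3 b.py
```

```text
top (232.3, 209.9) 0.116 [0.4989 0.1502 0.116 ]
top (237, 215.9) 0.016 [0.4978 0.1478 0.016 ]
side (290.4, 187.9) 0.116 [0.5013 0.1473 0.116 ]
side (289.6, 212.9) 0.016 [0.5048 0.1363 0.016 ]
top (367.5, 219.5) 0.006 [ 0.4983 -0.2594  0.006 ]
top (495, 260) 0 [ 0.379  -0.6695  0.    ]
side (122, 350) 0 [ 0.378  -0.6498  0.    ]
top (155, 232) 0 [0.4422 0.4077 0.    ]
side (300, 180) 0 [0.4233 0.4552 0.    ]
top (145, 153) 0.12 [0.6636 0.4198 0.12  ]
[ 0.5992 -0.0928  0.034 ]
[ 0.5439 -0.3365  0.034 ]
[ 0.4201 -0.2997  0.034 ]
[ 0.4842 -0.0644  0.034 ]
[array([ 0.492 , -0.0658,  0.034 ]), array([ 0.6168, -0.1014,  0.034 ]), array([ 0.543, -0.331,  0.034]), array([ 0.4206, -0.3042,  0.034 ])]
globe [ 0.45183719 -0.54545042  0.25558891] [ 0.36604173 -0.62120325  0.28097829] [1.06335783 0.96961742]
```

Call:
jog_arm --pt "-0.173 0.261 0 0 -1" --pt "-0.173 0.261 0 0 -1" --pt "-0.173 0.261 0 0 -1" --pt "-0.173 0.261 0 0 -1" --pt "-0.173 0.261 0 0 -1" --pt "-0.173 0.261 0 0 -1" --pt "-0.173 0.261 0 0 -1" --pt "-0.173 0.261 0 0 -1" --grip_force 25

```text
t: 0.9
tool_pos: [0.2711, -0.2965, 0.4049]
eef_rot: [-0.148, 0.989, -0.0, 0.0]
contact_force: [0.7, 0.1, -0.2]
opening: 0.0873
finger_force: 0.0
```

Call:
jog_arm --pt "-0.347 0.362 0 0 -1" --pt "-0.347 0.362 0 0 -1" --pt "-0.347 0.362 0 0 -1" --pt "-0.347 0.362 0 0 -1" --pt "-0.347 0.362 0 0 -1" --pt "-0.347 0.362 0 0 -1" --pt "-0.347 0.362 0 0 -1" --pt "-0.347 0.362 0 0 -1"

```text
t: 1.7
tool_pos: [0.4535, 0.0596, 0.4046]
eef_rot: [-0.146, 0.989, -0.0, -0.0]
contact_force: [1.3, -0.5, 0.1]
opening: 0.0872
finger_force: 0.0
```

```bash
python3 - <<'E'
from h import *
s=arm.read_state();print(s['t'],s['qpos'].round(3),s['tool_pos'],s['eef_rot'].round(4))
E
```

```text
1.7 [ 0.488  0.096 -0.382  0.    -1.093 -1.765] [0.45346351 0.05955983 0.40457076] [-1.460e-01  9.893e-01 -2.000e-04 -1.000e-04]
```

Call:
jog_arm --pt "-0.069 0.072 0.04 0 -1" --pt "-0.069 0.072 0.08 0 -1" --pt "-0.069 0.072 0.08 0 -1" --pt "-0.069 0.072 0.08 0 -1" --pt "-0.069 0.072 0.08 0 -1"

```text
t: 2.2
tool_pos: [0.4982, 0.1466, 0.3239]
eef_rot: [-0.146, 0.989, -0.001, -0.001]
contact_force: [0.2, -0.5, 0.4]
opening: 0.0873
finger_force: 0.0
```

```bash
python3 - <<'E'
from h import *
a=save('side','s1.png');b=save('top','t1.png')
s=arm.read_state();print(s['t'],s['qpos'].round(3),s['tool_pos'])
c=cv2.resize(a[120:240,220:360,::-1],None,fx=4,fy=4,interpolation=cv2.INTER_CUBIC)
cv2.imwrite('pics/c1.png',c)
p=s['tool_pos'].copy()
p[2]=.14;u=(pix('side',p)-[220,120])*4;print(u)
E
```

```text
2.3 [ 0.599  0.28  -0.364  0.    -0.925 -1.877] [0.49791306 0.14617072 0.32572282]
[278.21134961 248.04081125]
```

View pics/c1.png

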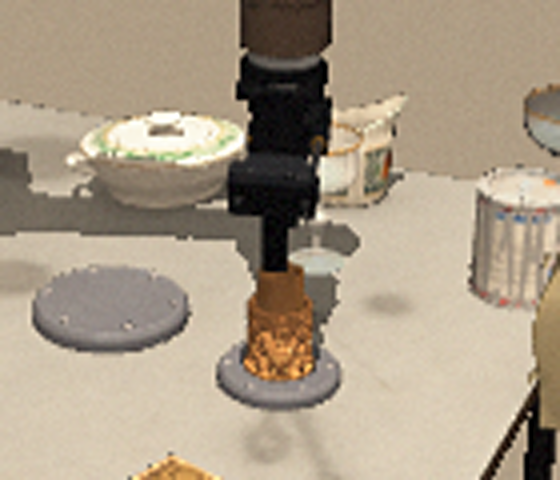

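The finger column sits at x≈276 in the 4x crop, about 1 raw pixel left of the collar centre (281). That is about a 2 mm shift, so I'll descend and grip.

Call:
jog_arm --pt "-0.002 0.001 0.03 0 -1" --pt "-0.002 0.001 0.053 0 -1" --pt "-0.002 0.001 0.053 0 -1" --pt "-0.002 0.001 0.053 0 -1" --grip_force 20

```text
t: 2.7
tool_pos: [0.4995, 0.1481, 0.2733]
eef_rot: [-0.146, 0.989, 0.0, 0.001]
contact_force: [0.2, -0.8, 1.1]
opening: 0.0869
finger_force: 0.0
```

Call:
jog_arm --pt "0 0 0 0 0.0" --pt "0 0 0 0 0.2" --pt "0 0 0 0 1" --pt "0 0 0 0 1" --pt "0 0 0 0 1" --pt "0 0 0 0 1" --pt "0 0 0 0 1" --pt "0 0 0 0 1"

```text
t: 3.5
tool_pos: [0.4992, 0.1489, 0.2718]
eef_rot: [-0.146, 0.989, 0.0, 0.0]
contact_force: [-0.4, 1.1, 0.4]
opening: 0.0442
finger_force: 20.0
```

Call:
jog_arm --pt "0 0 -0.002 -8 1" --pt "0 0 -0.002 -16 1" --pt "0 0 -0.002 -24 1" --pt "0 0 -0.002 -30 1" --pt "0 0 -0.002 -30 1" --pt "0 0 -0.004 -30 1" --pt "0 0 -0.006 -30 1" --pt "0 0 -0.006 -30 1"

```text
t: 4.3
tool_pos: [0.4983, 0.1482, 0.2758]
eef_rot: [-0.396, 0.918, 0.0, -0.002]
contact_force: [0.3, 0.3, -15.6]
opening: 0.0438
finger_force: 20.0
```

Call:
jog_arm --pt "0 0 0.001 -5 1" --pt "0 0 0.001 -10 1" --pt "0 0 0.001 -10 1" --pt "0 0 0.001 -10 1"

```text
t: 4.7
tool_pos: [0.4987, 0.1485, 0.2758]
eef_rot: [-0.475, 0.88, 0.0, -0.001]
contact_force: [0.4, 0.7, -15.2]
opening: 0.0436
finger_force: 20.0
```

Call:
jog_arm --pt "0 0 0 -5 1" --pt "0 0 0 -10 1" --pt "0 0 0 -10 1" --pt "0 0 0 -10 1"

```text
t: 5.1
tool_pos: [0.4987, 0.1485, 0.2758]
eef_rot: [-0.549, 0.836, 0.0, -0.001]
contact_force: [-0.6, 0.5, -17.2]
opening: 0.044
finger_force: 20.0
```

Call:
jog_arm --pt "0 0 0.001 -5 1" --pt "0 0 0.001 -10 1" --pt "0 0 0.001 -10 1" --pt "0 0 0.001 -10 1" --grip_force 30

```text
t: 5.5
tool_pos: [0.4991, 0.1488, 0.2757]
eef_rot: [-0.62, 0.784, 0.0, 0.0]
contact_force: [-0.3, 1.4, -14.2]
opening: 0.0436
finger_force: 30.0
```

Call:
jog_arm --pt "0 0 0 -5 1" --pt "0 0 0 -10 1" --pt "0 0 0 -10 1" --pt "0 0 0 -10 1"

```text
t: 5.9
tool_pos: [0.4992, 0.1488, 0.2758]
eef_rot: [-0.686, 0.727, -0.0, 0.0]
contact_force: [0.4, 1.3, -13.6]
opening: 0.0436
finger_force: 30.0
```

```bash
python3 - <<'E'
from h import *
s=arm.read_state();print(s['t'],s['qpos'].round(3),s['tool_pos'],s['contact_force'],s['moment'])
E
```

```text
5.9 [ 0.601  0.346 -0.419  0.    -0.806 -0.66 ] [0.49924833 0.1487651  0.2758076 ] [  0.39881272   1.32365543 -13.60539607] [ 0.58201347 -0.31006039 -0.01374614]
```

Call:
jog_arm --pt "0 0 0.0005 -5 1" --pt "0 0 0.0005 -10 1" --pt "0 0 0.0005 -10 1" --pt "0 0 0.0005 -10 1"

```text
t: 6.3
tool_pos: [0.4994, 0.1487, 0.2758]
eef_rot: [0.747, -0.665, 0.0, -0.0]
contact_force: [0.1, 0.8, -10.2]
opening: 0.044
finger_force: 30.0
```

Call:
jog_arm --pt "0 0 0 -5 1" --pt "0 0 0 -10 1" --pt "0 0 0 -10 1" --pt "0 0 0 -10 1"

```text
t: 6.7
tool_pos: [0.4994, 0.1488, 0.276]
eef_rot: [0.802, -0.597, 0.0, -0.0]
contact_force: [-1.0, 1.1, -5.4]
opening: 0.0435
finger_force: 30.0
```

Call:
jog_arm --pt "0 0 0 -5 1" --pt "0 0 0 -10 1" --pt "0 0 0 -10 1" --pt "0 0 0 -10 1"

```text
t: 7.1
tool_pos: [0.4995, 0.1488, 0.2761]
eef_rot: [0.851, -0.525, 0.001, -0.001]
contact_force: [-0.6, 0.2, -3.0]
opening: 0.0436
finger_force: 30.0
```

Call:
jog_arm --pt "0 0 -0.002 0 1" --pt "0 0 -0.004 0 1" --pt "0 0 -0.004 0 1" --pt "0 0 -0.004 0 1"

```text
t: 7.5
tool_pos: [0.4996, 0.1491, 0.2802]
eef_rot: [0.852, -0.524, 0.001, -0.001]
contact_force: [0.4, 1.2, -0.9]
opening: 0.0438
finger_force: 30.0
```

Call:
jog_arm --pt "0 0 -0.003 -2 1" --pt "0 0 -0.006 -2 1" --pt "0 0 -0.009 -2 1" --pt "0 0 -0.012 -2 1" --pt "0 0 -0.012 -2 1"

```text
t: 8.0
tool_pos: [0.4993, 0.1488, 0.2919]
eef_rot: [0.861, -0.509, 0.0, -0.0]
contact_force: [0.2, 2.0, -0.9]
opening: 0.0436
finger_force: 30.0
```

```bash
python3 - <<'E'
from h import *
a=save('side','s2.png')
s=arm.read_state();print(s['t'],s['qpos'].round(3),s['tool_pos'],s['contact_force'])
cv2.imwrite('pics/c2.png',cv2.resize(a[120:240,220:360,::-1],None,fx=4,fy=4,interpolation=cv2.INTER_CUBIC))
E
```

```text
8.05 [ 0.601  0.325 -0.401  0.    -0.844 -0.098] [0.49926135 0.14874158 0.29178871] [ 0.64608651  2.58783542 -2.04140202]
```

View pics/c2.png

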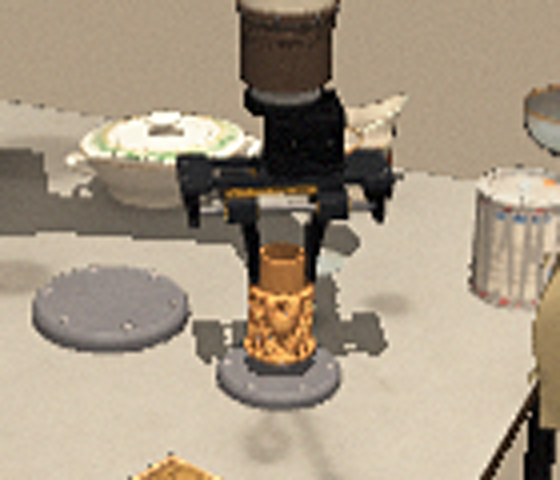

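The spool is about 20 mm up with its foot flange clear of the stand, and both fingers are on the collar (tips at y≈285), so it is free. I'll draw it straight up.

Call:
jog_arm --pt "0 0 -0.006 0 1" --pt "0 0 -0.012 0 1" --pt "0 0 -0.018 0 1" --pt "0 0 -0.024 0 1" --pt "0 0 -0.03 0 1" --pt "0 0 -0.036 0 1" --pt "0 0 -0.042 0 1" --pt "0 0 -0.048 0 1"

```text
t: 8.85
tool_pos: [0.4991, 0.1486, 0.3398]
eef_rot: [0.861, -0.509, -0.0, 0.0]
contact_force: [0.4, 0.5, -3.1]
opening: 0.0438
finger_force: 30.0
```

Call:
jog_arm --pt "0 0 -0.006 0 1" --pt "0 0 -0.012 0 1" --pt "0 0 -0.018 0 1" --pt "0 0 -0.024 0 1" --pt "0 0 -0.032 0 1" --pt "0 0 -0.042 0 1" --pt "0 0 -0.052 0 1" --pt "0 0 -0.062 0 1"

```text
t: 9.65
tool_pos: [0.4991, 0.1487, 0.4023]
eef_rot: [0.861, -0.509, 0.0, -0.0]
contact_force: [0.0, 0.2, -3.1]
opening: 0.0435
finger_force: 30.0
```

```bash
python3 - <<'E'
from h import *
s=arm.read_state();print(s['t'],s['qpos'].round(3),s['tool_pos'],s['contact_force'])
from scipy.spatial.transform import Rotation as R
M=R.from_quat(s['eef_rot']).as_matrix();print(M.round(3))
for P in([.330,.0,.4],[.4985,-.259,.4],):print((M.T@(np.array(P)-s['tool_pos'])).round(4))
E
```

```text
9.65 [ 0.601  0.209 -0.249  0.    -1.112 -0.098] [0.49914615 0.14869559 0.40231267] [ 0.0233478   0.23524949 -3.10815654]
[[ 0.482 -0.876  0.   ]
 [-0.876 -0.482  0.   ]
 [ 0.    -0.    -1.   ]]
[0.0487 0.2199 0.0022]
[0.3568 0.1972 0.0023]
```

Call:
jog_arm --pt "0.03 0.016 0 0 1" --pt "0.065 0.036 0 0 1" --pt "0.1 0.055 0 0 1" --pt "0.135 0.075 0 0 1" --pt "0.17 0.094 0 0 1" --pt "0.205 0.113 0 0 1" --pt "0.24 0.133 0 0 1" --pt "0.275 0.152 0 0 1"

```text
t: 10.45
tool_pos: [0.4983, -0.1671, 0.4021]
eef_rot: [0.861, -0.509, 0.0, -0.0]
contact_force: [0.9, -1.0, -2.0]
opening: 0.0435
finger_force: 30.0
```

Call:
jog_arm --pt "0.03 0.016 0 0 1" --pt "0.055 0.03 0 0 1" --pt "0.07 0.039 0 0 1" --pt "0.081 0.045 0 0 1" --pt "0.082 0.045 0.03 0 1" --pt "0.082 0.045 0.06 0 1" --pt "0.082 0.045 0.06 0 1" --pt "0.082 0.045 0.06 0 1"

```text
t: 11.25
tool_pos: [0.4992, -0.259, 0.3419]
eef_rot: [0.861, -0.508, 0.0, 0.0]
contact_force: [0.3, 0.0, -1.4]
opening: 0.0436
finger_force: 30.0
```

```bash
python3 - <<'E'
from h import *
a=save('side','s3.png')[:,:,::-1];b=save('top','t3.png')[:,:,::-1]
s=arm.read_state();print(s['t'],s['tool_pos'],s['contact_force'],s['opening'])
c=np.hstack([cv2.resize(a[170:300,190:320],(400,400),interpolation=cv2.INTER_CUBIC),cv2.resize(b[150:280,290:420],(400,400),interpolation=cv2.INTER_CUBIC)])
cv2.imwrite('pics/c3.png',c)
k=400/130;p=s['tool_pos'].copy()
for z in(.342-.238,.342-.226,.216):
  pp=p.copy();pp[2]=z;print(z,((pix('side',pp)-[190,170])*k).round(1))
E
```

```text
11.35 [ 0.49961854 -0.25901151  0.34341159] [-0.58018769  0.45657908 -1.65599198] 0.043730846921444584
0.10400000000000004 [146.8 236.3]
0.11600000000000002 [146.3 226. ]
0.216 [142.1 135.9]
```

View pics/c3.png

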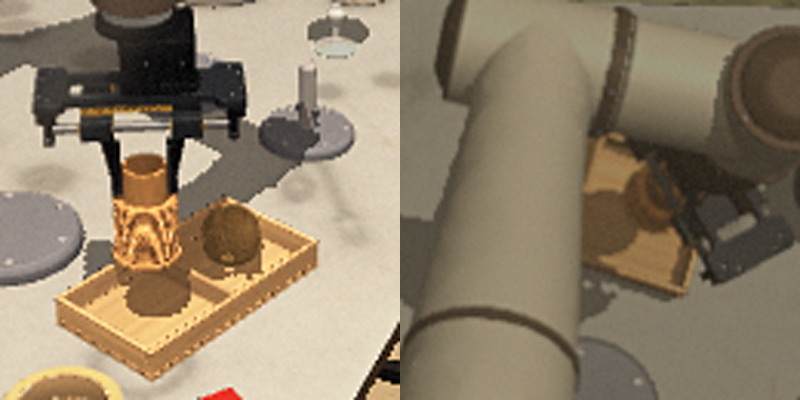

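The spool hangs upright over the empty bay: its shadow is inside the bay, the flange is near (147,262), and the bare spindle is visible behind. I'll lower it.

Call:
jog_arm --pt "0 0 0.012 0 1" --pt "0 0 0.024 0 1" --pt "0 0 0.036 0 1" --pt "0 0 0.048 0 1" --pt "0 0 0.058 0 1" --pt "0 0 0.066 0 1" --pt "0 0 0.069 0 1" --pt "0 0 0.07 0 1"

```text
t: 12.15
tool_pos: [0.4988, -0.2591, 0.2708]
eef_rot: [0.861, -0.509, -0.0, 0.0]
contact_force: [0.1, 0.2, -1.9]
opening: 0.0435
finger_force: 30.0
```

Call:
jog_arm --pt "0 0 0.001 0 1" --pt "0 0 0.002 0 1" --pt "0 0 0.003 0 1" --pt "0 0 0.003 0 1" --pt "0 0 0.003 0 1"

```text
t: 12.65
tool_pos: [0.4987, -0.2591, 0.2684]
eef_rot: [0.861, -0.509, 0.0, -0.0]
contact_force: [-0.1, -0.5, -2.5]
opening: 0.0434
finger_force: 30.0
```

Call:
jog_arm --pt "0 0 0.001 0 1" --pt "0 0 0.002 0 1" --pt "0 0 0.002 0 1" --pt "0 0 0.002 0 1"

```text
t: 13.05
tool_pos: [0.4987, -0.2591, 0.2662]
eef_rot: [0.861, -0.509, -0.0, 0.0]
contact_force: [0.6, -0.6, -1.7]
opening: 0.0439
finger_force: 30.0
```

Call:
jog_arm --pt "0 0 0.001 0 1" --pt "0 0 0.0015 0 1" --pt "0 0 0.0015 0 1" --pt "0 0 0.0015 0 1"

```text
t: 13.45
tool_pos: [0.4988, -0.2591, 0.2647]
eef_rot: [0.861, -0.509, -0.0, 0.0]
contact_force: [0.6, -0.5, -2.3]
opening: 0.0435
finger_force: 30.0
```

Call:
jog_arm --pt "0 0 0.0007 0 1" --pt "0 0 0.0015 0 1" --pt "0 0 0.0015 0 1" --pt "0 0 0.0015 0 1"

```text
t: 13.85
tool_pos: [0.4987, -0.259, 0.2632]
eef_rot: [0.861, -0.509, -0.0, 0.0]
contact_force: [-0.7, 0.2, -2.9]
opening: 0.0433
finger_force: 30.0
```

Call:
jog_arm --pt "0 0 0.0005 0 1" --pt "0 0 0.001 0 1" --pt "0 0 0.001 0 1" --pt "0 0 0.001 0 1"

```text
t: 14.25
tool_pos: [0.4988, -0.259, 0.2622]
eef_rot: [0.861, -0.509, -0.0, -0.0]
contact_force: [0.1, 1.3, -3.5]
opening: 0.0436
finger_force: 30.0
```

Call:
jog_arm --pt "0 0 0.0005 0 1" --pt "0 0 0.001 0 1" --pt "0 0 0.001 0 1" --pt "0 0 0.001 0 1"

```text
t: 14.65
tool_pos: [0.4988, -0.2591, 0.2618]
eef_rot: [0.861, -0.509, 0.0, 0.0]
contact_force: [-1.7, 0.3, 2.7]
opening: 0.0438
finger_force: 30.0
```

Call:
jog_arm --pt "0 0 0.0005 0 1" --pt "0 0 0.001 0 1" --pt "0 0 0.001 0 1" --pt "0 0 0.001 0 1"

```text
t: 15.05
tool_pos: [0.4988, -0.2592, 0.2618]
eef_rot: [0.861, -0.509, 0.001, 0.0]
contact_force: [-3.5, 2.5, 8.3]
opening: 0.0439
finger_force: 30.0
```

Call:
jog_arm --pt "0 0 -0.001 0 1" --pt "0 0 -0.001 0 1" --pt "0 0 -0.001 0 0.0" --pt "0 0 -0.001 0 -0.3" --pt "0 0 -0.001 0 -1" --pt "0 0 -0.001 0 -1" --pt "0 0 -0.001 0 -1" --pt "0 0 -0.001 0 -1" --grip_force 10

```text
t: 15.85
tool_pos: [0.4989, -0.259, 0.2611]
eef_rot: [0.861, -0.509, 0.0, -0.0]
contact_force: [-0.9, 0.0, 0.7]
opening: 0.0761
finger_force: 0.0
```

Call:
jog_arm --pt "0 0 -0.01 0 -1" --pt "0 0 -0.03 0 -1" --pt "0 0 -0.06 0 -1" --pt "0 0 -0.1 0 -1" --pt "0 0 -0.14 0 -1" --pt "0 0 -0.16 0 -1" --pt "0 0 -0.16 0 -1"

```text
t: 16.55
tool_pos: [0.499, -0.2592, 0.4263]
eef_rot: [0.861, -0.509, 0.005, -0.001]
contact_force: [0.2, 1.1, 0.8]
opening: 0.087
finger_force: 0.0
```

```bash
python3 - <<'E'
from h import *
a=save('side','s4.png')
s=arm.read_state();print(s['t'],s['tool_pos'],s['contact_force'],s['opening'])
cv2.imwrite('pics/c4.png',cv2.resize(a[140:340,170:400,::-1],None,fx=3,fy=3,interpolation=cv2.INTER_CUBIC))
E
```

```text
16.6 [ 0.49858595 -0.25898938  0.42359609] [-0.60842334 -0.2139123  -1.28136374] 0.08699409308514149
```

View pics/c4.png

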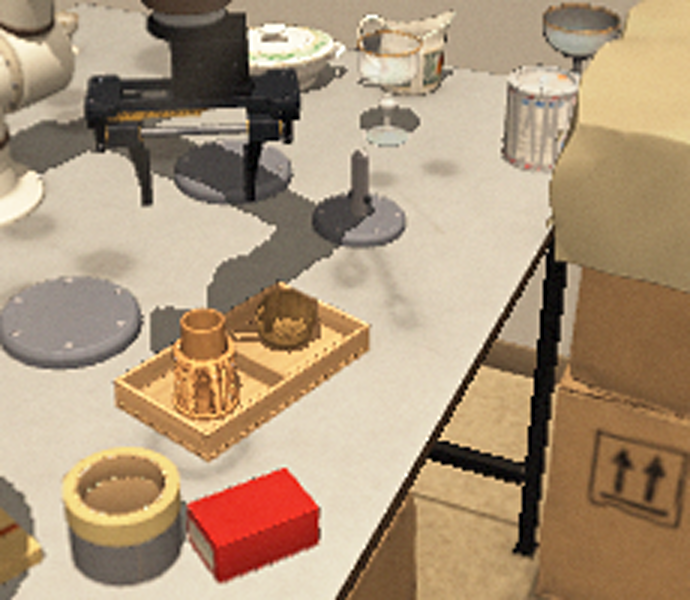

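The spool stands upright in the empty bay at about (205,370), with the gripper clear above it. The ball, glass, tin and box are where they were.

```bash
python3 -c "
from rig import arm
print(arm.sign_off())"
```

```text
the job is handed in; nothing more can be done
None
```

The spool came free after about 92° of turning and now stands upright in the tray's empty bay; the ball, glass, tin and box were not touched, and I handed the job in at 16.6 s.

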